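# Make up two flower-casting kits

### The arm

A 6-joint arm with a two-finger parallel gripper is mounted at the origin on the work surface. World frame = base frame: x ahead of the robot, y to its left, z up, the work surface at z = 0. Lengths are in m, angles in degrees, forces in N, time in s.
With the tool pointing down it reaches from about 0.3 to 0.75 m from the base axis. Payload 8.5 kg.
Tool frame: the origin (TCP) lies between the finger pads; the fingertips stand env.finger_overhang ahead of it and the grasp point (between the pads) lies 2 mm behind it (env.finger_overhang is the distance from the TCP to the fingertips, in m); z points along the fingers, y is the line along which they close (so a half turn about z gives the same grasp; the last joint's range is limited). The gripper opens to 85 mm and grips with 20 to 120 N. Pads are 22 mm wide; open, the fingers measure 114 mm over their backs; the gripper's body (76 mm by 85 mm) begins 54 mm behind the grasp point. The pads swing forward as they close: fully open they stand 13 mm farther back than shut.
Start: joints at [-12.336, 21.807, 74.336, -0, 83.858, -12.336], TCP at [0.55, 0, 0.248] pointing down, gripper open.
Joint ranges: [-178.18, 178.18], [-50.72, 133.34], [12.68, 142.11], [-81.47, 261.47], [9.98, 163.14], [-165.26, 165.26]. Speed limits (degrees/s): [136.94, 136.94, 180, 180, 180, 180].

### API

Orientations are given as a 3x3 rotation matrix whose columns are the frame's x, y, z axes.
In Python, from rig import env gives the robot as it stands. The module is installed in compiled form; this text tells all that it offers.
- The arm moves only by the tool jog_arm, never from a script. Its arguments are lists of equal length, an entry for each row: "hand": the finger opening in m, from 0 to 0.0854; "travel": the shift along the world's x, y, z in m, a list of three; "yaw": the turn about the world's z in rad. A call has exactly 5 rows; each row shifts and turns the commanded pose from where the row before left it; what a row does not reach is not made up. A row lasts 1/8 s, in which the tool goes at most 62.5 mm and 10.7 degrees, less where a joint would pass 70% of its speed; a pose out of reach is approached as far as the arm can. A call is refused whole if a number of a shift passes 0.0625 or a number of a turn 0.188, either way. A call with a gripper value outside its range is refused whole. The fingers move at their own pace and stop on an object; "grip_force" is the grip in N (left out, the last holds). Time passes only in rows, so rows that do not move let the fingers close, or fill a call up. It gives the time, the measured TCP pose, the force, the opening and the grip force at its end, in the units of the state.
- env.observe(): the state, without advancing time (a new reading comes with each control period).
- env.get_image(name): name is "scene" or "side" or "wrist"; returns the picture (480x640x3 uint8, red, green, blue); there is no depth.
- env.calibration(name): a dict with "fx", "fy", "cx", "cy" (pixels), "position" and "rotation" of the camera in the world; the wrist camera has in their place "hand_eye" (4x4, takes a point from camera to tool coordinates, whose origin is the TCP and whose axes are the flange's). Camera axes: x right, y down, z forward; pixel columns grow to the right and rows downward; lengths in m; the calibration is good to about 2 mm. A picture is of the moment at which its call begins: read the wrist's pose just before it. calibration takes no time and is no camera call.
- env.close_job(): hands the job in; it is judged then, once.
The state is a dict: "time_s": time; "q": joint angles; "qvel": joint speeds; "joint_efforts": joint torques, N m; "position": TCP position; "tool_rot": TCP orientation; "ft_force": force on the tool from outside, world axes, zero at the start; "wrist_torque": the same for the moment, N m; "grip_width": finger opening in m; "gripper_force": force on a finger pad.
Only numpy, scipy, OpenCV 4.12 (cv2) and the standard library are available. Lean on these libraries where they do the work, as an engineer would, in place of code of your own. Each camera call takes 0.05 s, during which the arm holds its last target. There are 200 camera calls.

### The job

Make up the two class kits by standing each piece upright on a white mark of its tray, one piece to a mark. The pink tray gets the square green-grey mould, squarely on the square mark, and the red-lidded jar and the amber bottle on the two round marks, either way about; the blue tray gets the round white mould on its larger round mark and the yellow-lidded jar on the smaller one. Leave the green-lidded jar and the white bottle standing where they are.

Things in the scene. Friction and masses are not known exactly. Their poses are not given: they have to be found in the camera images.
- pink_tray: Fixed flat pink tray, 240 mm long along its y axis and 120 mm wide along its x axis, with a rim 4 mm wide and 6 mm high and a floor 2.5 mm above the table. Origin: middle of its underside, on the table top; z up. White flat marks on its floor, all on its y axis (x = 0): a square mark, 62 mm wide, sides along the tray's x and y, at y = 0; two round marks, 48 mm diameter, at y = +80 mm and y = -80 mm.
- blue_tray: Fixed flat blue tray, 190 mm long along its y axis and 120 mm wide along its x axis, with a rim 4 mm wide and 6 mm high and a floor 2.5 mm above the table. Origin: middle of its underside, on the table top; z up. White flat marks on its floor, on its y axis (x = 0): a larger round mark, 62 mm diameter, at y = -45 mm; a smaller round mark, 48 mm diameter, at y = +50 mm.
- square_mould_center (a point): Square green-grey (sage) casting mould, rigid, 56 x 56 mm, 44 mm tall, with a round well and a central post open to the top; point at its centre, 22 mm above its foot; x and y run square to its sides, z up.
- round_mould_center (a point): Round white casting mould, rigid, 56 mm diameter, straight sides, 44 mm tall, open at the top with a thin central post; point at its centre, 22 mm above its foot; z up.
- red_jar_center (a point): Goes into the pink tray: upright screw-top glass jar with dried red berries inside and a flat red lid, 42 mm diameter, 55 mm tall; point at its centre, 27.5 mm above its foot; z up when upright. 
- yellow_jar_center (a point): Goes into the blue tray: upright screw-top glass jar with dried yellow flower heads inside and a flat yellow lid, 42 mm diameter, 55 mm tall; point at its centre, 27.5 mm above its foot; z up when upright. 
- green_jar_center (a point): Stays where it is: upright screw-top glass jar with dried green buds inside and a flat green lid, 42 mm diameter, 55 mm tall; point at its centre, 27.5 mm above its foot; z up when upright. 
- amber_bottle_center (a point): Upright amber-brown bottle with a black cap, body 36 mm diameter up to 56 mm, then narrowing to a 24 mm cap, 85 mm tall; point on its axis 42 mm above its foot; z up.
- white_bottle_center (a point): Stays where it is: upright white bottle with a blue cap, body 36 mm diameter up to 56 mm, cap 24 mm, 85 mm tall; point on its axis 42 mm above its foot; z up.
There are look-alikes about, which are no part of the job. Leave any purple look-alike of the part that bears round_mould_center alone.

How it is judged (in metres and radians):
At the end, for the whole second after the job is handed in: The five pieces stand at rest on the floors of their trays, upright within 7 degrees, centres within 12 mm of their marks along the tray's x and y; square mould turned within 0.2 rad of its mark (red jar and amber bottle: either round mark). Green jar and white bottle upright, moved under 30 mm (x of square_mould_center in the frame of pink_tray between -0.012 and 0.012 m and y of square_mould_center in the frame of pink_tray between -0.012 and 0.012 m and z of square_mould_center in the frame of pink_tray between 0.0225 and 0.031 m and angle between each of square_mould_center, round_mould_center, yellow_jar_center, green_jar_center, white_bottle_center's own z axis and vertical below 0.12 rad and linear speed of each of square_mould, round_mould, yellow_jar below 0.02 m/s and (angle between the x axis of square_mould_center and the x axis of pink_tray, either way round below 0.2 rad or angle between the x axis of square_mould_center and the y axis of pink_tray, either way round below 0.2 rad) and (((x of red_jar_center in the frame of pink_tray between -0.012 and 0.012 m and y of red_jar_center in the frame of pink_tray between 0.068 and 0.092 m and z of red_jar_center in the frame of pink_tray between 0.028 and 0.0365 m and angle between red_jar_center's own z axis and vertical below 0.12 rad and linear speed of red_jar below 0.02 m/s) and (x of amber_bottle_center in the frame of pink_tray between -0.012 and 0.012 m and y of amber_bottle_center in the frame of pink_tray between -0.092 and -0.068 m and z of amber_bottle_center in the frame of pink_tray between 0.043 and 0.0515 m and angle between amber_bottle_center's own z axis and vertical below 0.12 rad and linear speed of amber_bottle below 0.02 m/s)) or ((x of red_jar_center in the frame of pink_tray between -0.012 and 0.012 m and y of red_jar_center in the frame of pink_tray between -0.092 and -0.068 m and z of red_jar_center in the frame of pink_tray between 0.028 and 0.0365 m and angle between red_jar_center's own z axis and vertical below 0.12 rad and linear speed of red_jar below 0.02 m/s) and (x of amber_bottle_center in the frame of pink_tray between -0.012 and 0.012 m and y of amber_bottle_center in the frame of pink_tray between 0.068 and 0.092 m and z of amber_bottle_center in the frame of pink_tray between 0.043 and 0.0515 m and angle between amber_bottle_center's own z axis and vertical below 0.12 rad and linear speed of amber_bottle below 0.02 m/s))) and x of round_mould_center in the frame of blue_tray between -0.012 and 0.012 m and y of round_mould_center in the frame of blue_tray between -0.057 and -0.033 m and z of round_mould_center in the frame of blue_tray between 0.0225 and 0.031 m and x of yellow_jar_center in the frame of blue_tray between -0.012 and 0.012 m and y of yellow_jar_center in the frame of blue_tray between 0.038 and 0.062 m and z of yellow_jar_center in the frame of blue_tray between 0.028 and 0.0365 m and distance of each of green_jar_center, white_bottle_center from where it was at the start of the episode below 0.03 m); the robot touches nothing.
It fails at once if the green-lidded jar is moved more than 30 mm or knocked over (distance of green_jar_center from where it was at the start of the episode above 0.03 m or angle between green_jar_center's own z axis and vertical above 0.3 rad).
It fails at once if the white bottle is moved more than 30 mm or knocked over (distance of white_bottle_center from where it was at the start of the episode above 0.03 m or angle between white_bottle_center's own z axis and vertical above 0.3 rad).
It also fails if it takes over 120 s, if anything falls off the work surface, if the arm or the gripper's body presses on something with over 40 N, if the wrist force passes 120 N, or if a joint passes its speed limit or range.

## Working session

There is one attempt and no reset: what is moved stays moved. The work goes in short steps, Python scripts to look and compute and a tool call to move; the robot and the scene stay as the last step left them, time stands still between calls to the robot, and variables do not carry over. Pictures are saved under pics/ and viewed, at most 14 in all, crops included, and the job is handed in when it is done.

Besides the shell and the picture viewer there is one more tool, called after "Emit:" by a JSON object that holds its "op" and its "data", one argument or row to a line. jog_arm: Moves the arm, as the interface text tells. Its arguments: {"type":"object","properties":{"hand":{"type":"array"},"travel":{"type":"array"},"yaw":{"type":"array"},"grip_force":{"type":"number"}},"required":["hand","travel","yaw"]}

```bash
mkdir -p pics; python3 - <<'E'
from rig import env
import cv2,numpy as np
s=env.observe();print(s['time_s'],s['position'],s['tool_rot'],env.finger_overhang,s['grip_width'])
for n in['scene','side','wrist']:
    cv2.imwrite(f'pics/{n}0.png',env.get_image(n)[:,:,::-1]);c=env.calibration(n);print(n,{k:np.round(v,4).tolist() for k,v in c.items()})
E
```

```text
0.0 [5.49733635e-01 7.21358725e-05 2.47706953e-01] [[-2.95986108e-05  9.99998975e-01 -1.43142715e-03]
 [ 9.99999946e-01  3.00676764e-05  3.27670397e-04]
 [ 3.27713101e-04 -1.43141737e-03 -9.99998922e-01]] 0.017 0.0852277822690062
scene {'fx': 534.5873, 'fy': 534.5873, 'cx': 317.116, 'cy': 232.4918, 'position': [1.1246, -0.1711, 0.6468], 'rotation': [[0.2499, 0.628, -0.737], [0.9682, -0.1517, 0.199], [0.0131, -0.7633, -0.646]]}
side {'fx': 497.1285, 'fy': 497.1285, 'cx': 319.9594, 'cy': 236.8863, 'position': [0.21, -0.6099, 0.8348], 'rotation': [[0.9038, -0.3247, 0.2788], [-0.4279, -0.6855, 0.589], [-0.0001, -0.6516, -0.7585]]}
wrist {'fx': 396.9469, 'fy': 396.9469, 'cx': 315.4016, 'cy': 242.9373, 'hand_eye': [[0.0007, -0.9591, -0.283, 0.0718], [1.0, 0.001, -0.0008, 0.0005], [0.001, -0.283, 0.9591, -0.1257], [0.0, 0.0, 0.0, 1.0]]}
```

View pics/scene0.png

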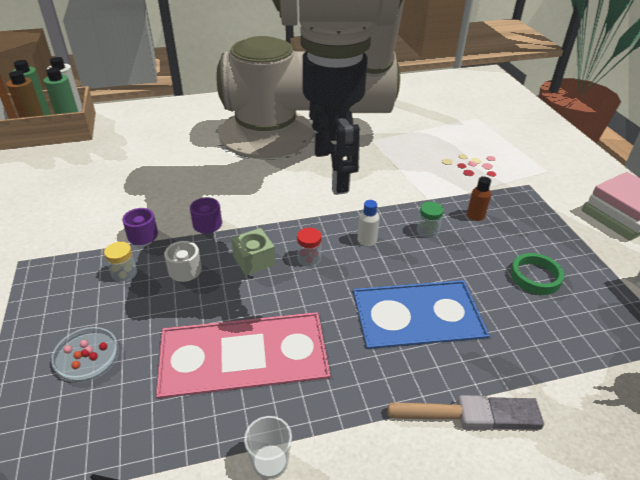

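View pics/side0.png

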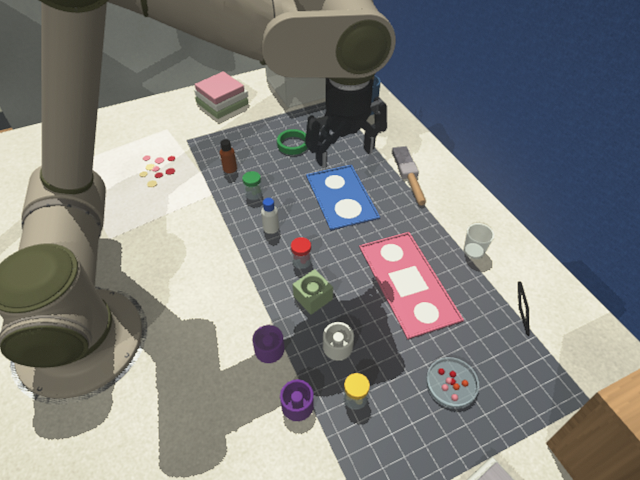

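The scene view shows the pink tray (243,353), the blue tray (420,313), the square mould (254,251), the white round mould (183,262), the yellow jar (119,261), the red jar (309,246), the white bottle (369,224), the green jar (431,219) and the amber bottle (480,200). The purple moulds at (140,227) and (207,215) are look-alikes. In the side view the same pieces are at amber (228,157), green jar (252,186), white bottle (270,217), red jar (301,253), square mould (313,291), round mould (338,341) and yellow jar (357,391).

Candidates for the round white mould: (183,262) is white, while (140,227) and (207,215) are purple, so it is (183,262). For the amber bottle: (480,200) is a single bottle on the mat, and the brown ones in the crate at (25,90) are backdrop, so it is (480,200).

```bash
cat > h.py <<'E'
import cv2,numpy as np
from rig import env
def ray(c,u,v):
    d=c['rotation']@np.array([(u-c['cx'])/c['fx'],(v-c['cy'])/c['fy'],1.]);return np.array(c['position']),d
def plane(c,u,v,z):
    o,d=ray(c,u,v);return (o+d*(z-o[2])/d[2])[:2]
def cal(n):
    c=env.calibration(n);c=dict(c)
    if n=='wrist':
        s=env.observe();h=np.array(c['hand_eye']);R=np.array(s['tool_rot']);c['rotation']=R@h[:3,:3];c['position']=np.array(s['position'])+R@h[:3,3]
    else:c['rotation']=np.array(c['rotation'])
    return c
def mask(im,lo,hi):return cv2.inRange(cv2.cvtColor(im,cv2.COLOR_RGB2HSV),np.array(lo),np.array(hi))
def blobs(m,amin=60,roi=None):
    if roi:
        k=np.zeros_like(m);x0,y0,x1,y1=roi;k[y0:y1,x0:x1]=255;m=m&k
    cs=cv2.findContours(m,cv2.RETR_EXTERNAL,cv2.CHAIN_APPROX_NONE)[0];out=[]
    for c in cs:
        if cv2.contourArea(c)<amin:continue
        h=cv2.convexHull(c);M=cv2.moments(h);out.append((M['m10']/M['m00'],M['m01']/M['m00'],M['m00'],h))
    return sorted(out,key=lambda b:-b[2])
E
python3 - <<'E'
from h import *
im={n:cv2.imread(f'pics/{n}0.png')[:,:,::-1].copy() for n in['scene','side']}
C={n:cal(n) for n in im}
W=([0,0,170],[180,70,255])
T={'yellow':(([18,140,120],[34,255,255]),.050,(90,235,150,290),(335,365,380,410)),
'red':(([0,170,90],[8,255,255]),.050,(290,220,330,265),(285,230,320,268)),
'green':(([45,130,50],[85,255,255]),.050,(410,195,450,240),(235,165,270,200)),
'bluecap':(([100,150,60],[125,255,255]),.078,(355,195,385,225),(255,190,285,215)),
'amber':(([0,90,25],[18,255,200]),.030,(462,180,498,225),(212,140,242,178)),
'square':(([30,35,60],[60,140,255]),.022,(225,220,280,280),(285,262,340,318)),
'round':(([0,0,120],[180,45,255]),.022,(160,235,207,285),(318,318,360,365))}
for k,(r,z,a,b) in T.items():
    P=[]
    for n,roi in(('scene',a),('side',b)):
        B=blobs(mask(im[n],*r),60,roi)
        if B: P.append(plane(C[n],B[0][0],B[0][1],z));print(k,n,np.round(B[0][:3]),np.round(P[-1],4))
    print('  mean',np.round(np.mean(P,0),4))
for n,rs in(('scene',((160,315,328,392),(354,283,486,344))),('side',((365,235,460,333),(310,168,378,226)))):
    for roi in rs:
        for b in blobs(mask(im[n],[0,0,150],[180,60,255]),150,roi)[:4]:print(n,'mark',np.round(b[:3]),np.round(plane(C[n],b[0],b[1],.0025),4))
a=cv2.resize(im['scene'][175:295,95:335],(800,400));b=cv2.resize(im['scene'][170:230,400:520],(400,200))
o=np.zeros((600,800,3),np.uint8);o[:400]=a;o[400:,:400]=b;cv2.imwrite('pics/crop.png',o[:,:,::-1])
E
```

```text
yellow scene [118. 252. 396.] [ 0.4144 -0.3183]
yellow side [356. 385. 502.] [ 0.4142 -0.3196]
  mean [ 0.4143 -0.319 ]
red scene [309. 237. 337.] [ 0.4522 -0.0039]
red side [301. 245. 219.] [ 0.4528 -0.0041]
  mean [ 0.4525 -0.004 ]
green scene [432. 208. 196.] [0.4268 0.2343]
green side [251. 177. 140.] [0.4317 0.2327]
  mean [0.4293 0.2335]
bluecap scene [370. 207. 140.] [0.4316 0.1104]
bluecap side [268. 204. 102.] [0.4279 0.1081]
  mean [0.4298 0.1092]
amber scene [478. 204. 548.] [0.4111 0.3411]
amber side [228. 160. 307.] [0.4081 0.3376]
  mean [0.4096 0.3394]
square scene [ 253.  251. 1431.] [ 0.4338 -0.0989]
square side [ 312.  291. 1148.] [ 0.4349 -0.0999]
  mean [ 0.4343 -0.0994]
round scene [184. 256. 832.] [ 0.4184 -0.216 ]
round side [337. 340. 878.] [ 0.4311 -0.2171]
  mean [ 0.4247 -0.2165]
scene mark [ 243.  353. 1488.] [ 0.6287 -0.1476]
scene mark [187. 358. 711.] [ 0.6196 -0.2271]
scene mark [297. 346. 656.] [ 0.6367 -0.0674]
scene mark [390. 315. 911.] [0.6122 0.0895]
scene mark [449. 310. 522.] [0.6247 0.1842]
side mark [408. 281. 765.] [ 0.6277 -0.1485]
side mark [426. 312. 404.] [ 0.6197 -0.2278]
side mark [391. 252. 300.] [ 0.6359 -0.0687]
side mark [348. 208. 398.] [0.6113 0.0878]
side mark [334. 182. 204.] [0.6241 0.1821]
```

View pics/crop.png

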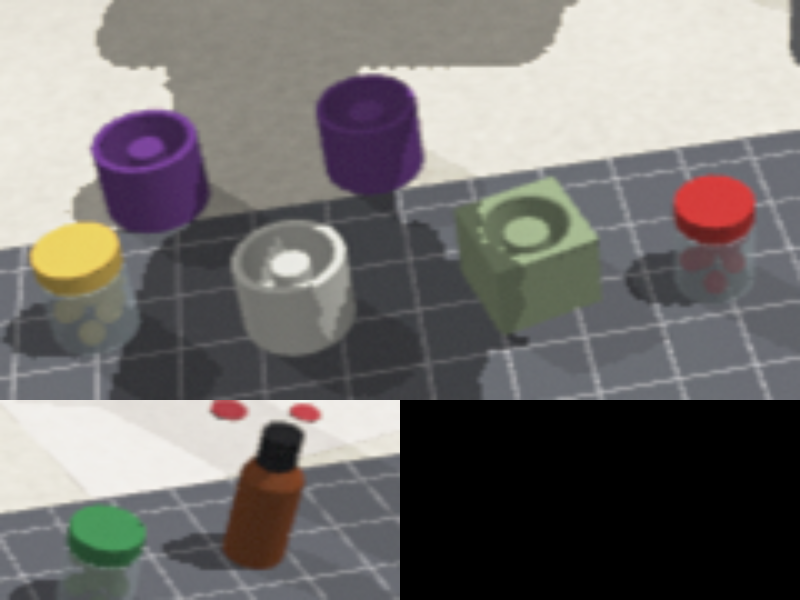

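The crop confirms the white round mould at crop (293,285), the square mould at (528,255), the yellow (80,280) and red (714,240) jars, and the lone amber bottle at (263,500). The two purple moulds are clearly distinct. I'll move over the row of pieces and look with the wrist camera.

Emit:
{"op": "jog_arm", "data": {
  "hand": [0.085,0.085,0.085,0.085,0.085],
  "travel": [
    [-0.03,-0.03,0],
    [-0.04,-0.04,0],
    [-0.04,-0.03,0],
    [-0.01,0,0],
    [0,0,0]
  ],
  "yaw": [0,0,0,0,0],
  "grip_force": 40
}}

```text
time_s: 0.78
position: [0.43, -0.0998, 0.2485]
tool_rot: [[0.001, 1.0, 0.001], [1.0, -0.001, 0.0], [0.0, 0.001, -1.0]]
ft_force: [0.6, 0.2, 0.2]
grip_width: 0.0853
gripper_force: 0.0
```

```bash
python3 - <<'E'
from h import *
c=cal('wrist');im=env.get_image('wrist');cv2.imwrite('pics/w1.png',im[:,:,::-1]);np.savez('w1.npz',R=c['rotation'],p=c['position'])
s=env.observe();print(s['time_s'],s['position'],c['position'])
E
```

```text
0.825 [ 0.43049885 -0.09965346  0.24845334] [ 0.43047695 -0.02806272  0.37425399]
```

View pics/w1.png

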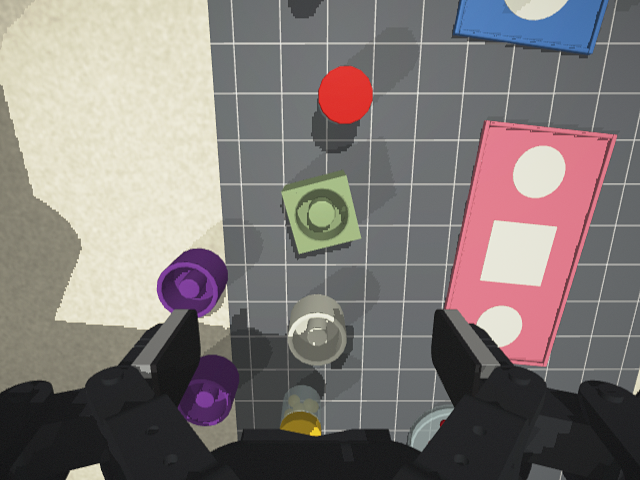

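The wrist view shows the red lid (346,95), the square mould top with corners near (283,190), (346,175), (360,240) and (299,255), the round mould (317,325), the purples (192,283) and (207,395), and pink marks at (539,172) and (518,253).

```bash
python3 - <<'E'
from h import *
im=cv2.imread('pics/w1.png')[:,:,::-1].copy();z=np.load('w1.npz');c=cal('wrist');c['rotation']=z['R'];c['position']=z['p']
b=blobs(mask(im,[0,170,90],[8,255,255]),100,(310,60,380,130))[0];print('red',np.round(plane(c,b[0],b[1],.055),4))
b=blobs(mask(im,[30,50,125],[50,140,255]),100,(270,160,375,265))[0]
r=cv2.minAreaRect(b[3]);pts=np.array([plane(c,*p,.044) for p in cv2.boxPoints(r)]);e=np.diff(np.vstack([pts,pts[:1]]),axis=0)
print('sq',np.round(pts.mean(0),4),np.linalg.norm(e,axis=1),np.degrees(np.arctan2(e[:,1],e[:,0])))
for roi in((505,135,575,208),(470,210,565,295),(470,300,530,355)):
    b=blobs(mask(im,[0,0,150],[180,60,255]),100,roi)[0];print('mark',np.round(plane(c,b[0],b[1],.0025),4))
for u,v in((317,322),(192,290),(205,395)):print(np.round(plane(c,u,v,.044),4))
E
```

```text
red [ 0.4526 -0.0054]
sq [ 0.4351 -0.1008] [0.05558584 0.05646116 0.0582199  0.05715442] [  14.00777519  -74.69920383 -165.31163747  102.64842344]
mark [ 0.6374 -0.0686]
mark [ 0.6291 -0.1476]
mark [ 0.6227 -0.2259]
[ 0.4318 -0.2015]
[ 0.3194 -0.1696]
[ 0.3223 -0.2806]
```

Emit:
{"op": "jog_arm", "data": {
  "hand": [0.085,0.085,0.085,0.085,0.085],
  "travel": [
    [0.005,-0.001,-0.04],
    [0,0,-0.055],
    [0,0,-0.055],
    [0,0,-0.055],
    [0,0,-0.018]
  ],
  "yaw": [0.126,0.125,0,0,0]
}}

```text
time_s: 1.45
position: [0.4348, -0.0997, 0.0223]
tool_rot: [[-0.25, 0.968, -0.004], [0.968, 0.25, 0.002], [0.003, -0.003, -1.0]]
ft_force: [1.0, -0.3, -0.6]
grip_width: 0.085
gripper_force: 0.0
```

Emit:
{"op": "jog_arm", "data": {
  "hand": [0.045,0.045,0.045,0.045,0.045],
  "travel": [
    [0,0,0],
    [0,0,0],
    [0,0,0],
    [0,0,0],
    [0,0,0]
  ],
  "yaw": [0,0,0,0,0],
  "grip_force": 40
}}

```text
time_s: 2.08
position: [0.4354, -0.1011, 0.0259]
tool_rot: [[-0.248, 0.969, 0.001], [0.969, 0.248, -0.001], [-0.001, 0.001, -1.0]]
ft_force: [0.6, 0.8, 5.9]
grip_width: 0.056
gripper_force: 42.9
```

Emit:
{"op": "jog_arm", "data": {
  "hand": [0.045,0.045,0.045,0.045,0.045],
  "travel": [
    [0,0,0.03],
    [0.03,-0.01,0.03],
    [0.055,-0.015,0],
    [0.055,-0.012,0],
    [0.053,-0.01,0]
  ],
  "yaw": [0,0,-0.176,-0.176,0]
}}

```text
time_s: 2.7
position: [0.6295, -0.1484, 0.0854]
tool_rot: [[0.103, 0.995, -0.0], [0.995, -0.103, -0.0], [-0.0, -0.0, -1.0]]
ft_force: [-0.1, 0.4, -0.2]
grip_width: 0.0555
gripper_force: 43.0
```

Emit:
{"op": "jog_arm", "data": {
  "hand": [0.045,0.045,0.045,0.045,0.045],
  "travel": [
    [0,0,0],
    [0,0,-0.03],
    [0,0,-0.015],
    [0,0,-0.008],
    [0,0,0]
  ],
  "yaw": [0,0,0,0,0]
}}

```text
time_s: 3.32
position: [0.6278, -0.148, 0.0324]
tool_rot: [[0.101, 0.995, -0.0], [0.995, -0.101, 0.0], [0.0, -0.0, -1.0]]
ft_force: [0.0, -0.7, -0.7]
grip_width: 0.0561
gripper_force: 43.1
```

Emit:
{"op": "jog_arm", "data": {
  "hand": [0.045,0.045,0.07,0.085,0.085],
  "travel": [
    [0,0,-0.004],
    [0,0,0],
    [0,0,0],
    [0,0,0],
    [0,0,0]
  ],
  "yaw": [0,0,0,0,0]
}}

```text
time_s: 3.95
position: [0.6281, -0.148, 0.0285]
tool_rot: [[0.101, 0.995, 0.0], [0.995, -0.101, -0.0], [-0.0, 0.0, -1.0]]
ft_force: [-0.3, -0.2, -0.1]
grip_width: 0.0854
gripper_force: 0.0
```

Emit:
{"op": "jog_arm", "data": {
  "hand": [0.085,0.085,0.085,0.085,0.085],
  "travel": [
    [0,0,0.04],
    [0,0,0.06],
    [-0.04,0,0.06],
    [-0.06,0.0,0.06],
    [-0.05,0,0.0]
  ],
  "yaw": [0,0,0,0.05,0.051]
}}

```text
time_s: 4.58
position: [0.4989, -0.1485, 0.2278]
tool_rot: [[-0.002, 1.0, 0.006], [1.0, 0.002, -0.004], [-0.004, 0.006, -1.0]]
ft_force: [0.3, -1.0, -0.7]
grip_width: 0.0849
gripper_force: 0.0
```

Emit:
{"op": "jog_arm", "data": {
  "hand": [0.085,0.085,0.085,0.085,0.085],
  "travel": [
    [-0.05,-0.04,0],
    [0,-0.03,0],
    [0,0,0],
    [0,0,0],
    [0,0,0]
  ],
  "yaw": [0,0,0,0,0]
}}

```text
time_s: 5.2
position: [0.4505, -0.2162, 0.2245]
tool_rot: [[-0.001, 1.0, -0.0], [1.0, 0.001, 0.0], [0.0, -0.0, -1.0]]
ft_force: [-0.4, -1.2, -0.1]
grip_width: 0.0849
gripper_force: 0.0
```

```bash
python3 - <<'E'
from h import *
c=cal('wrist');im=env.get_image('wrist');cv2.imwrite('pics/w2.png',im[:,:,::-1]);np.savez('w2.npz',R=c['rotation'],p=c['position'])
E
```

```text
(no output)
```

View pics/w2.png

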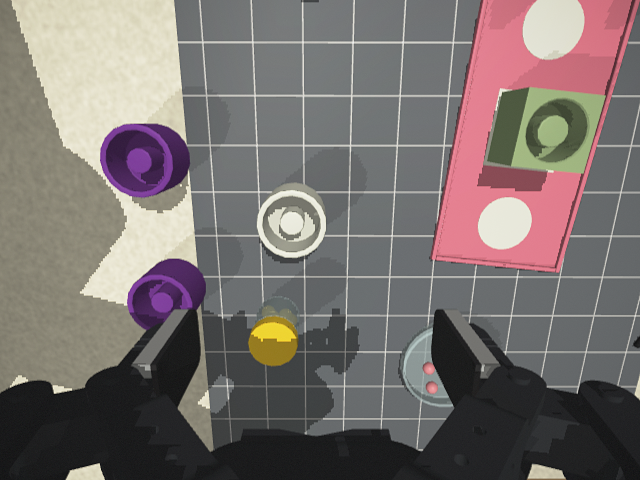

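The square mould stands in the pink tray (549,130). The round mould's rim centre is (291,223), the yellow lid (273,341), and the purples are at (145,160) and (166,297).

```bash
python3 - <<'E'
from h import *
im=cv2.imread('pics/w2.png')[:,:,::-1].copy();z=np.load('w2.npz');c=cal('wrist');c['rotation']=z['R'];c['position']=z['p']
print('round',np.round(plane(c,291.5,223.5,.044),4),'purple',np.round(plane(c,145,160,.044),4),np.round(plane(c,163,300,.044),4))
b=blobs(mask(im,[18,140,80],[34,255,255]),100,(230,300,320,380))[0];print('yellow',b[:3],np.round(plane(c,b[0],b[1],.054),4))
b=blobs(mask(im,[30,50,120],[50,140,255]),100,(480,80,610,180))[0]
r=cv2.minAreaRect(b[3]);pts=np.array([plane(c,*p,.0465) for p in cv2.boxPoints(r)]);e=np.diff(np.vstack([pts,pts[:1]]),axis=0)
print('sq',np.round(pts.mean(0),4),np.linalg.norm(e,axis=1),np.degrees(np.arctan2(e[:,1],e[:,0])))
E
```

```text
round [ 0.4318 -0.2188] purple [ 0.3215 -0.1695] [ 0.3228 -0.2851]
yellow (272.96517802733524, 340.78628014277007, 1914.5) [ 0.4154 -0.3175]
sq [ 0.629  -0.1483] [0.06182775 0.05626813 0.06306458 0.05987135] [ 84.31998382 -11.91423372 -92.502761   167.36458928]
```

Emit:
{"op": "jog_arm", "data": {
  "hand": [0.085,0.085,0.085,0.085,0.085],
  "travel": [
    [-0.018,-0.002,-0.03],
    [0,0,-0.055],
    [0,0,-0.055],
    [0,0,-0.045],
    [0,0,-0.014]
  ],
  "yaw": [0,0,0,0,0]
}}

```text
time_s: 5.88
position: [0.4318, -0.218, 0.0237]
tool_rot: [[-0.001, 1.0, -0.003], [1.0, 0.001, 0.003], [0.003, -0.003, -1.0]]
ft_force: [-0.2, -0.3, 0.7]
grip_width: 0.085
gripper_force: 0.0
```

Emit:
{"op": "jog_arm", "data": {
  "hand": [0.045,0.045,0.045,0.045,0.045],
  "travel": [
    [0,0,0],
    [0,0,0],
    [0,0,0],
    [0,0,0],
    [0,0,0]
  ],
  "yaw": [0,0,0,0,0]
}}

```text
time_s: 6.5
position: [0.4331, -0.2195, 0.0272]
tool_rot: [[-0.0, 1.0, 0.003], [1.0, 0.0, -0.002], [-0.002, 0.003, -1.0]]
ft_force: [-0.1, 1.6, 7.8]
grip_width: 0.0556
gripper_force: 43.1
```

Emit:
{"op": "jog_arm", "data": {
  "hand": [0.045,0.045,0.045,0.045,0.045],
  "travel": [
    [0,0,0.04],
    [0.02,0.03,0.05],
    [0.04,0.055,0.01],
    [0.04,0.055,0],
    [0.04,0.055,0]
  ],
  "yaw": [0,0,0,0,0]
}}

```text
time_s: 7.12
position: [0.5634, -0.0362, 0.1261]
tool_rot: [[0.0, 1.0, 0.002], [1.0, -0.0, -0.001], [-0.001, 0.002, -1.0]]
ft_force: [0.1, -0.8, -0.4]
grip_width: 0.0552
gripper_force: 43.3
```

Emit:
{"op": "jog_arm", "data": {
  "hand": [0.045,0.045,0.045,0.045,0.045],
  "travel": [
    [0.02,0.055,0],
    [0.02,0.055,0],
    [0,0,-0.02],
    [0,0,-0.03],
    [0,0,-0.03]
  ],
  "yaw": [0,0,0,0,0]
}}

```text
time_s: 7.75
position: [0.6025, 0.0723, 0.0449]
tool_rot: [[-0.0, 1.0, 0.002], [1.0, 0.0, -0.0], [-0.0, 0.002, -1.0]]
ft_force: [0.5, -0.5, -0.9]
grip_width: 0.0556
gripper_force: 43.3
```

Emit:
{"op": "jog_arm", "data": {
  "hand": [0.045,0.045,0.045,0.045,0.045],
  "travel": [
    [0,0,-0.006],
    [0,0,0],
    [0,0,0],
    [0,0,0],
    [0,0,0]
  ],
  "yaw": [0,0,0,0,0]
}}

```text
time_s: 8.38
position: [0.6024, 0.0721, 0.0391]
tool_rot: [[-0.0, 1.0, 0.001], [1.0, 0.0, -0.0], [-0.0, 0.001, -1.0]]
ft_force: [-1.1, -1.1, -0.3]
grip_width: 0.0555
gripper_force: 43.2
```

Emit:
{"op": "jog_arm", "data": {
  "hand": [0.045,0.045,0.045,0.045,0.045],
  "travel": [
    [0.0095,0.0165,0],
    [0,0,0],
    [0,0,-0.005],
    [0,0,-0.0035],
    [0,0,0]
  ],
  "yaw": [0,0,0,0,0]
}}

```text
time_s: 9.0
position: [0.6115, 0.0884, 0.0299]
tool_rot: [[0.0, 1.0, -0.0], [1.0, -0.0, 0.0], [0.0, -0.0, -1.0]]
ft_force: [0.9, 0.0, 0.2]
grip_width: 0.0556
gripper_force: 43.3
```

Emit:
{"op": "jog_arm", "data": {
  "hand": [0.045,0.06,0.085,0.085,0.085],
  "travel": [
    [0,0,0],
    [0,0,0],
    [0,0,0],
    [0,0,0],
    [0,0,0.02]
  ],
  "yaw": [0,0,0,0,0]
}}

```text
time_s: 9.62
position: [0.6109, 0.0885, 0.0491]
tool_rot: [[0.0, 1.0, -0.003], [1.0, -0.0, 0.0], [0.0, -0.003, -1.0]]
ft_force: [0.3, -0.1, 0.7]
grip_width: 0.0851
gripper_force: 0.0
```

Emit:
{"op": "jog_arm", "data": {
  "hand": [0.085,0.085,0.085,0.085,0.085],
  "travel": [
    [0,0,0.06],
    [0,0,0.06],
    [-0.025,-0.05,0],
    [-0.025,-0.05,0],
    [-0.025,-0.05,0]
  ],
  "yaw": [0,0,0,0,0]
}}

```text
time_s: 10.25
position: [0.5358, -0.0627, 0.1704]
tool_rot: [[-0.0, 1.0, 0.001], [1.0, 0.0, -0.0], [-0.0, 0.001, -1.0]]
ft_force: [0.6, 0.3, 0.4]
grip_width: 0.0851
gripper_force: 0.0
```

Emit:
{"op": "jog_arm", "data": {
  "hand": [0.085,0.085,0.085,0.085,0.085],
  "travel": [
    [-0.025,-0.05,0],
    [-0.025,-0.05,0],
    [-0.025,-0.05,0],
    [-0.025,-0.05,0],
    [-0.022,-0.05,0]
  ],
  "yaw": [0,0,0,0,0]
}}

```text
time_s: 10.88
position: [0.4137, -0.313, 0.1704]
tool_rot: [[0.0, 1.0, 0.0], [1.0, -0.0, -0.0], [-0.0, 0.0, -1.0]]
ft_force: [0.4, -0.5, 0.4]
grip_width: 0.0849
gripper_force: 0.0
```

Emit:
{"op": "jog_arm", "data": {
  "hand": [0.085,0.085,0.085,0.085,0.085],
  "travel": [
    [0,-0.006,0],
    [0,0,0],
    [0,0,0],
    [0,0,0],
    [0,0,0]
  ],
  "yaw": [0,0,0,0,0]
}}

```text
time_s: 11.5
position: [0.415, -0.3168, 0.1702]
tool_rot: [[-0.001, 1.0, 0.0], [1.0, 0.001, -0.0], [-0.0, 0.0, -1.0]]
ft_force: [0.0, -1.1, 0.4]
grip_width: 0.0849
gripper_force: 0.0
```

Emit:
{"op": "jog_arm", "data": {
  "hand": [0.085,0.085,0.085,0.085,0.085],
  "travel": [
    [0,-0.001,-0.05],
    [0,0,-0.05],
    [0,0,-0.03],
    [0,0,-0.012],
    [0,0,0]
  ],
  "yaw": [0,0,0,0,0]
}}

```text
time_s: 12.12
position: [0.4149, -0.3184, 0.0282]
tool_rot: [[-0.0, 1.0, -0.0], [1.0, 0.0, 0.0], [0.0, -0.0, -1.0]]
ft_force: [0.4, -0.1, -0.1]
grip_width: 0.0851
gripper_force: 0.0
```

Emit:
{"op": "jog_arm", "data": {
  "hand": [0.03,0.03,0.03,0.03,0.03],
  "travel": [
    [0,0,0],
    [0,0,0],
    [0,0,0],
    [0,0,0],
    [0,0,0]
  ],
  "yaw": [0,0,0,0,0]
}}

```text
time_s: 12.75
position: [0.4149, -0.3187, 0.0291]
tool_rot: [[-0.0, 1.0, 0.001], [1.0, 0.0, -0.001], [-0.001, 0.001, -1.0]]
ft_force: [-0.3, 0.2, 5.3]
grip_width: 0.041
gripper_force: 40.0
```

Emit:
{"op": "jog_arm", "data": {
  "hand": [0.03,0.03,0.03,0.03,0.03],
  "travel": [
    [0,0,0.05],
    [0,0,0.06],
    [0,0,0.03],
    [0.023,0.0555,0],
    [0.023,0.0555,0]
  ],
  "yaw": [0,0,0,0,0]
}}

```text
time_s: 13.38
position: [0.461, -0.2064, 0.1688]
tool_rot: [[0.002, 1.0, 0.001], [1.0, -0.002, -0.001], [-0.001, 0.001, -1.0]]
ft_force: [0.8, -0.7, -1.2]
grip_width: 0.0414
gripper_force: 41.0
```

Emit:
{"op": "jog_arm", "data": {
  "hand": [0.03,0.03,0.03,0.03,0.03],
  "travel": [
    [0.023,0.0555,0],
    [0.023,0.0555,0],
    [0.023,0.0555,0],
    [0.023,0.0555,0],
    [0.023,0.0555,0]
  ],
  "yaw": [0,0,0,0,0]
}}

```text
time_s: 14.0
position: [0.5761, 0.072, 0.1685]
tool_rot: [[-0.0, 1.0, 0.0], [1.0, 0.0, -0.0], [-0.0, 0.0, -1.0]]
ft_force: [0.5, -1.3, -0.5]
grip_width: 0.0409
gripper_force: 41.0
```

Emit:
{"op": "jog_arm", "data": {
  "hand": [0.03,0.03,0.03,0.03,0.03],
  "travel": [
    [0.023,0.0555,0],
    [0.023,0.0555,0],
    [0.0025,0.002,0],
    [0,0,-0.03],
    [0,0,-0.03]
  ],
  "yaw": [0,0,0,0,0]
}}

```text
time_s: 14.62
position: [0.624, 0.1823, 0.1077]
tool_rot: [[0.0, 1.0, 0.0], [1.0, -0.0, -0.0], [-0.0, 0.0, -1.0]]
ft_force: [-0.0, 0.1, -0.8]
grip_width: 0.0413
gripper_force: 41.1
```

Emit:
{"op": "jog_arm", "data": {
  "hand": [0.03,0.03,0.03,0.03,0.03],
  "travel": [
    [0,0,-0.03],
    [0,0,-0.02],
    [0,0,-0.015],
    [0,0,0],
    [0,0,0]
  ],
  "yaw": [0,0,0,0,0]
}}

```text
time_s: 15.25
position: [0.6247, 0.1829, 0.0441]
tool_rot: [[0.0, 1.0, 0.002], [1.0, -0.0, 0.0], [0.0, 0.002, -1.0]]
ft_force: [-0.1, 0.2, -1.3]
grip_width: 0.0412
gripper_force: 41.1
```

Emit:
{"op": "jog_arm", "data": {
  "hand": [0.03,0.03,0.03,0.05,0.07],
  "travel": [
    [0,0,-0.008],
    [0,0,-0.004],
    [0,0,0],
    [0,0,0],
    [0,0,0]
  ],
  "yaw": [0,0,0,0,0]
}}

```text
time_s: 15.88
position: [0.6242, 0.1831, 0.031]
tool_rot: [[0.0, 1.0, 0.0], [1.0, -0.0, 0.0], [0.0, 0.0, -1.0]]
ft_force: [0.5, 0.2, 0.1]
grip_width: 0.0669
gripper_force: 0.0
```

Emit:
{"op": "jog_arm", "data": {
  "hand": [0.085,0.085,0.085,0.085,0.085],
  "travel": [
    [0,0,0],
    [0,0,0.04],
    [0,0,0.06],
    [0,0,0.06],
    [-0.04,0.02,0.04]
  ],
  "yaw": [0,0,0,0,0]
}}

```text
time_s: 16.5
position: [0.5855, 0.2022, 0.2335]
tool_rot: [[0.003, 1.0, 0.004], [1.0, -0.003, 0.0], [0.0, 0.004, -1.0]]
ft_force: [-0.3, 0.4, -0.2]
grip_width: 0.0848
gripper_force: 0.0
```

Emit:
{"op": "jog_arm", "data": {
  "hand": [0.085,0.085,0.085,0.085,0.085],
  "travel": [
    [-0.05,0.02,0.0],
    [-0.05,0.02,0],
    [-0.04,0,0],
    [0,0,0],
    [0,0,0]
  ],
  "yaw": [0,0,0,0,0]
}}

```text
time_s: 17.12
position: [0.4451, 0.243, 0.2313]
tool_rot: [[0.0, 1.0, 0.001], [1.0, -0.0, 0.0], [0.0, 0.001, -1.0]]
ft_force: [0.0, -0.7, 0.6]
grip_width: 0.0852
gripper_force: 0.0
```

```bash
python3 - <<'E'
from h import *
c=cal('wrist');im=env.get_image('wrist');cv2.imwrite('pics/w3.png',im[:,:,::-1]);np.savez('w3.npz',R=c['rotation'],p=c['position'])
E
```

```text
(no output)
```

View pics/w3.png

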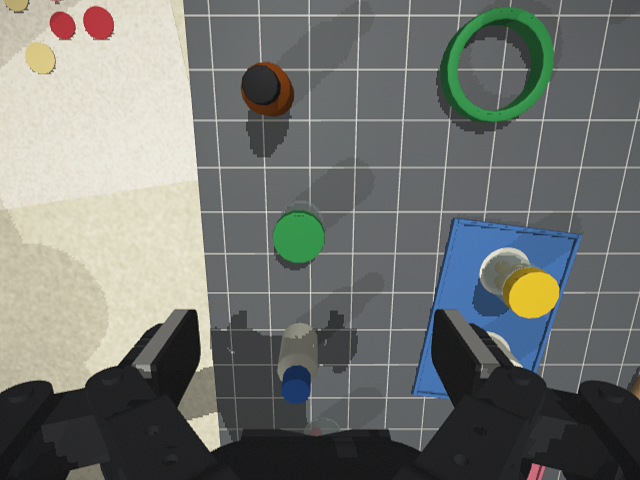

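The amber cap is at (261,84), the green lid (299,237), the white bottle's cap (296,385), and the yellow jar stands in the blue tray with its lid at (531,292).

```bash
python3 - <<'E'
from h import *
z=np.load('w3.npz');c=cal('wrist');c['rotation']=z['R'];c['position']=z['p']
for n,u,v,h in(('amber',261,84,.085),('green',299,237,.055),('yellow',531,292,.0575),('white',296,385,.085)):print(n,np.round(plane(c,u,v,h),4))
E
```

```text
amber [0.4107 0.3404]
green [0.4326 0.2306]
yellow [0.6216 0.1847]
white [0.4301 0.1162]
```

Emit:
{"op": "jog_arm", "data": {
  "hand": [0.085,0.085,0.085,0.085,0.085],
  "travel": [
    [-0.017,0.048,0],
    [-0.017,0.048,0],
    [0,0,0],
    [0,0,-0.05],
    [0,0,-0.05]
  ],
  "yaw": [0,0,0,0,0]
}}

```text
time_s: 17.8
position: [0.4115, 0.3386, 0.1298]
tool_rot: [[0.001, 1.0, 0.001], [1.0, -0.001, 0.0], [0.0, 0.001, -1.0]]
ft_force: [0.7, -0.2, -0.2]
grip_width: 0.0846
gripper_force: 0.0
```

Emit:
{"op": "jog_arm", "data": {
  "hand": [0.085,0.085,0.085,0.085,0.085],
  "travel": [
    [0,0,-0.04],
    [0,0,-0.03],
    [0,0,-0.017],
    [0,0,-0.006],
    [0,0,0]
  ],
  "yaw": [0,0,0,0,0]
}}

```text
time_s: 18.42
position: [0.4109, 0.3387, 0.0381]
tool_rot: [[0.001, 1.0, 0.0], [1.0, -0.001, -0.0], [-0.0, 0.0, -1.0]]
ft_force: [-0.5, -0.3, 0.4]
grip_width: 0.0851
gripper_force: 0.0
```

Emit:
{"op": "jog_arm", "data": {
  "hand": [0.025,0.025,0.025,0.025,0.025],
  "travel": [
    [0,0,0],
    [0,0,0],
    [0,0,0],
    [0,0,0],
    [0,0,0]
  ],
  "yaw": [0,0,0,0,0]
}}

```text
time_s: 19.05
position: [0.4103, 0.3392, 0.0387]
tool_rot: [[-0.0, 1.0, 0.001], [1.0, 0.0, 0.0], [0.0, 0.001, -1.0]]
ft_force: [-1.1, -1.1, 5.6]
grip_width: 0.0345
gripper_force: 40.0
```

Emit:
{"op": "jog_arm", "data": {
  "hand": [0.025,0.025,0.025,0.025,0.025],
  "travel": [
    [0,0,0.05],
    [0,0,0.05],
    [0,0,0.05],
    [0.028,-0.051,0],
    [0.028,-0.051,0]
  ],
  "yaw": [0,0,0,0,0]
}}

```text
time_s: 19.68
position: [0.4666, 0.2362, 0.1887]
tool_rot: [[-0.002, 1.0, 0.001], [1.0, 0.002, 0.0], [0.0, 0.001, -1.0]]
ft_force: [1.2, -0.0, -0.6]
grip_width: 0.0351
gripper_force: 40.4
```

Emit:
{"op": "jog_arm", "data": {
  "hand": [0.025,0.025,0.025,0.025,0.025],
  "travel": [
    [0.028,-0.051,0],
    [0.028,-0.051,0],
    [0.028,-0.051,0],
    [0.028,-0.051,0],
    [0.028,-0.051,0]
  ],
  "yaw": [0,0,0,0,0]
}}

```text
time_s: 20.3
position: [0.6068, -0.0197, 0.188]
tool_rot: [[0.0, 1.0, -0.0], [1.0, -0.0, 0.0], [0.0, -0.0, -1.0]]
ft_force: [1.1, 1.0, -0.4]
grip_width: 0.0346
gripper_force: 40.4
```

Emit:
{"op": "jog_arm", "data": {
  "hand": [0.025,0.025,0.025,0.025,0.025],
  "travel": [
    [0.03,-0.0505,0],
    [0,0,0],
    [0,0,-0.04],
    [0,0,-0.05],
    [0,0,-0.04]
  ],
  "yaw": [0,0,0,0,0]
}}

```text
time_s: 20.92
position: [0.6353, -0.0674, 0.0563]
tool_rot: [[-0.001, 1.0, -0.002], [1.0, 0.001, 0.001], [0.001, -0.002, -1.0]]
ft_force: [0.6, -0.2, -0.5]
grip_width: 0.0345
gripper_force: 40.4
```

Emit:
{"op": "jog_arm", "data": {
  "hand": [0.025,0.025,0.025,0.025,0.025],
  "travel": [
    [0,0,-0.01],
    [0,0,0],
    [0,0,0],
    [0,0,0],
    [0,0,0]
  ],
  "yaw": [0,0,0,0,0]
}}

```text
time_s: 21.55
position: [0.6364, -0.0685, 0.0489]
tool_rot: [[-0.0, 1.0, 0.001], [1.0, 0.0, -0.0], [-0.0, 0.001, -1.0]]
ft_force: [-0.3, -0.2, -0.6]
grip_width: 0.0351
gripper_force: 40.4
```

Emit:
{"op": "jog_arm", "data": {
  "hand": [0.025,0.025,0.025,0.045,0.065],
  "travel": [
    [0,0,-0.005],
    [0,0,-0.0025],
    [0,0,0],
    [0,0,0],
    [0,0,0]
  ],
  "yaw": [0,0,0,0,0]
}}

```text
time_s: 22.18
position: [0.6362, -0.0684, 0.0404]
tool_rot: [[-0.0, 1.0, -0.0], [1.0, 0.0, 0.0], [0.0, -0.0, -1.0]]
ft_force: [-0.1, 0.9, 0.5]
grip_width: 0.0617
gripper_force: 0.0
```

Emit:
{"op": "jog_arm", "data": {
  "hand": [0.085,0.085,0.085,0.085,0.085],
  "travel": [
    [0,0,0],
    [0,0,0.04],
    [0,0,0.05],
    [0,0,0.04],
    [-0.05,0.02,0]
  ],
  "yaw": [0,0,0,0,0]
}}

```text
time_s: 22.8
position: [0.589, -0.0498, 0.1737]
tool_rot: [[0.001, 1.0, 0.009], [1.0, -0.001, -0.003], [-0.003, 0.009, -1.0]]
ft_force: [-0.3, -0.4, -1.0]
grip_width: 0.0851
gripper_force: 0.0
```

Emit:
{"op": "jog_arm", "data": {
  "hand": [0.085,0.085,0.085,0.085,0.085],
  "travel": [
    [-0.05,0.02,0],
    [-0.05,0.02,0],
    [-0.034,0.003,0],
    [0,0,0],
    [0,0,0]
  ],
  "yaw": [0,0,0,0,0]
}}

```text
time_s: 23.42
position: [0.4531, -0.0058, 0.1709]
tool_rot: [[0.0, 1.0, 0.001], [1.0, -0.0, -0.0], [-0.0, 0.001, -1.0]]
ft_force: [-0.2, -0.2, -0.1]
grip_width: 0.0845
gripper_force: 0.0
```

Descend on the red jar (0.4525, -0.005), then carry it to (0.6205, -0.227).

Emit:
{"op": "jog_arm", "data": {
  "hand": [0.085,0.085,0.085,0.085,0.085],
  "travel": [
    [0,0,-0.05],
    [0,0,-0.05],
    [0,0,-0.03],
    [0,0,-0.0125],
    [0,0,0]
  ],
  "yaw": [0,0,0,0,0]
}}

```text
time_s: 24.05
position: [0.4527, -0.0056, 0.0278]
tool_rot: [[0.0, 1.0, -0.001], [1.0, -0.0, 0.0], [0.0, -0.001, -1.0]]
ft_force: [0.7, 0.1, -0.0]
grip_width: 0.0848
gripper_force: 0.0
```

Emit:
{"op": "jog_arm", "data": {
  "hand": [0.03,0.03,0.03,0.03,0.03],
  "travel": [
    [0,0,0],
    [0,0,0],
    [0,0,0],
    [0,0,0],
    [0,0,0]
  ],
  "yaw": [0,0,0,0,0]
}}

```text
time_s: 24.68
position: [0.4526, -0.0055, 0.029]
tool_rot: [[-0.0, 1.0, 0.002], [1.0, 0.0, -0.001], [-0.001, 0.002, -1.0]]
ft_force: [-0.5, 0.2, 7.1]
grip_width: 0.0414
gripper_force: 39.8
```

Emit:
{"op": "jog_arm", "data": {
  "hand": [0.03,0.03,0.03,0.03,0.03],
  "travel": [
    [0,0,0.05],
    [0,0,0.06],
    [0,0,0.03],
    [0.033,-0.044,0],
    [0.033,-0.044,0]
  ],
  "yaw": [0,0,0,0,0]
}}

```text
time_s: 25.3
position: [0.519, -0.0943, 0.1693]
tool_rot: [[-0.001, 1.0, 0.002], [1.0, 0.001, -0.001], [-0.001, 0.002, -1.0]]
ft_force: [0.9, 0.1, -1.4]
grip_width: 0.0412
gripper_force: 41.0
```

Emit:
{"op": "jog_arm", "data": {
  "hand": [0.03,0.03,0.03,0.03,0.03],
  "travel": [
    [0.033,-0.044,0],
    [0.033,-0.044,0],
    [0.035,-0.045,0],
    [0,0,0],
    [0,0,-0.04]
  ],
  "yaw": [0,0,0,0,0]
}}

```text
time_s: 25.92
position: [0.6202, -0.2269, 0.1304]
tool_rot: [[0.0, 1.0, 0.005], [1.0, -0.0, -0.003], [-0.003, 0.005, -1.0]]
ft_force: [0.1, -0.5, -0.6]
grip_width: 0.0412
gripper_force: 41.1
```

Emit:
{"op": "jog_arm", "data": {
  "hand": [0.03,0.03,0.03,0.03,0.03],
  "travel": [
    [0,0,-0.04],
    [0,0,-0.03],
    [0,0,-0.015],
    [0,0,0],
    [0,0,0]
  ],
  "yaw": [0,0,0,0,0]
}}

```text
time_s: 26.55
position: [0.6198, -0.2266, 0.0447]
tool_rot: [[-0.0, 1.0, 0.002], [1.0, 0.0, -0.001], [-0.001, 0.002, -1.0]]
ft_force: [-0.5, 0.2, -1.0]
grip_width: 0.0412
gripper_force: 41.1
```

Emit:
{"op": "jog_arm", "data": {
  "hand": [0.03,0.03,0.03,0.05,0.07],
  "travel": [
    [0.0005,0,-0.009],
    [0,0,-0.004],
    [0,0,0],
    [0,0,0],
    [0,0,0]
  ],
  "yaw": [0,0,0,0,0]
}}

```text
time_s: 27.18
position: [0.6197, -0.2265, 0.0299]
tool_rot: [[0.0, 1.0, -0.0], [1.0, -0.0, 0.0], [0.0, -0.0, -1.0]]
ft_force: [0.6, -0.6, 0.7]
grip_width: 0.0665
gripper_force: 0.0
```

Emit:
{"op": "jog_arm", "data": {
  "hand": [0.085,0.085,0.085,0.085,0.085],
  "travel": [
    [0,0,0],
    [0,0,0.04],
    [0,0,0.06],
    [0,0,0.06],
    [-0.04,0,0.04]
  ],
  "yaw": [0,0,0,0,0]
}}

```text
time_s: 27.8
position: [0.5806, -0.2266, 0.2325]
tool_rot: [[-0.001, 1.0, 0.003], [1.0, 0.001, -0.002], [-0.002, 0.003, -1.0]]
ft_force: [-0.5, -1.0, -0.1]
grip_width: 0.085
gripper_force: 0.0
```

Emit:
{"op": "jog_arm", "data": {
  "hand": [0.085,0.085,0.085,0.085,0.085],
  "travel": [
    [-0.06,0.01,0],
    [-0.06,0.01,0],
    [-0.05,0.01,0],
    [0,0,0],
    [0,0,0]
  ],
  "yaw": [0,0,0,0,0]
}}

```text
time_s: 28.42
position: [0.4102, -0.1968, 0.2305]
tool_rot: [[0.0, 1.0, 0.001], [1.0, -0.0, -0.001], [-0.001, 0.001, -1.0]]
ft_force: [0.6, 0.4, -0.5]
grip_width: 0.0849
gripper_force: 0.0
```

```bash
python3 - <<'E'
from h import *
for n in('scene','side'):cv2.imwrite(f'pics/{n}9.png',env.get_image(n)[:,:,::-1])
E
```

```text
(no output)
```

View pics/scene9.png

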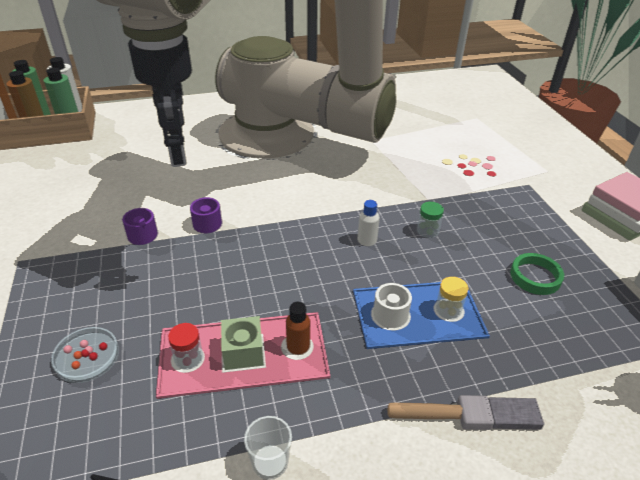

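View pics/side9.png

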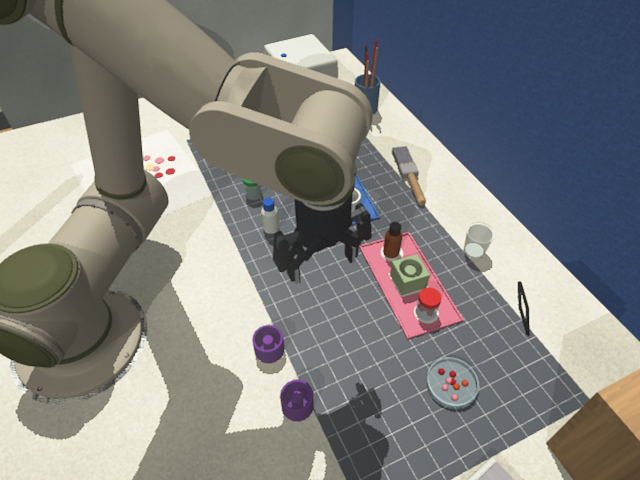

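All five pieces stand upright on their marks in the scene view: red (185,343), square (242,342), amber (298,330), round mould (392,306) and yellow (452,298). The green jar (431,219) and white bottle (369,224) have not moved. I'll do one numeric check and then hand in.

```bash
python3 - <<'E'
from h import *
im=cv2.imread('pics/scene9.png')[:,:,::-1].copy();c=cal('scene')
for k,r,z,roi,t in(('yellow',([18,140,120],[34,255,255]),.0525,(430,272,475,305),(.6244,.183)),('red',([0,170,90],[8,255,255]),.0525,(165,320,205,352),(.6207,-.227)),
 ('amber',([0,90,25],[18,255,200]),.0325,(283,300,313,357),(.6367,-.0682)),('square',([30,35,60],[60,140,255]),.0245,(215,310,268,370),(.6287,-.1476)),('round',([0,0,110],[180,50,255]),.0245,(370,282,414,326),(.6118,.0887))):
    b=blobs(mask(im,r[0],r[1]),60,roi)[0];print(k,np.round(b[:3]),np.round((plane(c,b[0],b[1],z)-t)*1000,1),'mm off')
E
```

```text
yellow [454. 288. 467.] [-0.5  0.3] mm off
red [183. 336. 610.] [-0.8  1.6] mm off
amber [298. 333. 824.] [0. 2.] mm off
square [ 242.  342. 1923.] [-1.7  0.6] mm off
round [ 391.  303. 1718.] [-5.4  1.9] mm off
```

```bash
python3 -c "
from rig import env
print(env.close_job())"
```

```text
the job is handed in; nothing more can be done
None
```

I handed in the job at about 28 s: all five pieces stand upright on their marks, most within about 2 mm by the last picture. The round mould read about 6 mm off, but that colour measurement runs low for it. The green jar and white bottle were not touched, and no verdict was shown.

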